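Start the dust extraction of the finishing bench

TASK

Start the bench's dust extraction by pressing with closed fingers, in this order: push the raised, ribbed end of the big rocker on the power box all the way down, then push the longest of the three bar keys on the timer box fully down (it stays down), then press the small flat round button on the starter box fully down for a moment and let it come up. Do not press the other two keys or the large mushroom-headed stop button, do not lift or shove the boxes, and leave everything else on the bench where it stands.

Things in the scene. Friction and masses are not known exactly. Their poses are not given: they have to be found in the camera images.
- power_box: Grey metal control box on rubber feet, 110 x 76 mm, 55 mm high, about 0.9 kg, loose on the bench; one big black rocker on top. Origin at the centre of its underside; x along the rocker, towards the end to be pushed; z up. May stand turned any way.
- rocker (a joint): Black rocker, a slab 72 (box x) x 34 x 8 mm, pivoting at its middle about box y, 68 mm above the bench. At 0 to 0.07 rad (off, as found) the end at box +x, marked by three grey cross ribs, stands 8 mm above the pivot, the other end 8 mm below; at 0.44 rad (on) the ribbed end is fully down, tilted as much the other way. No spring: a stiff pivot (0.06 N m, 2 to 7 N) that stays where left.
- rocker_end (a point): Point on the rocker's upper face on the ribbed end, on its centre line, 28 mm from the pivot; turns with the rocker: about 78 mm above the bench as found, about 12 mm lower when fully on.
- timer_box: Grey metal control box on rubber feet, 90 mm (x) by 170 mm (y), 50 mm high, about 0.9 kg, loose on the bench; three parallel black bar keys on top, each 20 mm wide (y), running along x, centres 48 mm apart along y, tops 62 mm above the bench. Origin at the centre of its underside; z up.
- key_long (a joint): The longest bar key, 60 mm long, at box y = +48 mm. Joint value 0 = up, 0.006 m = fully down; a stiff slide without a spring (about 3 N to move) that stays where it is pushed.
- key_long_top (a point): Centre of the upper face of the longest key, 62 mm above the bench when up; moves with the key.
- key_mid (a joint): The middle key, 36 mm long, at box y = 0; to be left up. Joint value 0 = up, 0.006 m = fully down; a stiff slide without a spring (about 3 N to move) that stays where it is pushed.
- key_short (a joint): The shortest key, 18 mm long, at box y = -48 mm; to be left up. Joint value 0 = up, 0.006 m = fully down; a stiff slide without a spring (about 3 N to move) that stays where it is pushed.
- starter_box: Grey metal control box on rubber feet, 80 mm (x) by 160 mm (y), 55 mm high, about 0.9 kg, loose on the bench; a small flat round button and a large mushroom button on top. Origin at the centre of its underside; z up.
- start_button (a joint): The small flat round button, black, 28 mm across, at box y = +42 mm. Joint value 0 = up, 0.006 m = fully down; springs back up by itself; about 1.5 N starts it, 5 N holds it fully down.
- start_top (a point): Centre of the upper face of the small button, 69 mm above the bench when up; moves with it.
- stop_button (a joint): The mushroom-headed stop button, black, 48 mm across, at box y = -42 mm, top 83 mm above the bench; not to be pressed. Joint value 0 = up, 0.006 m = fully down; springs back up by itself; about 1.5 N starts it, 5 N holds it fully down.
- cup: Unglazed clay-coloured mug, 72 mm across plus its handle (own +y), 85 mm high; bystander, stands loose, to be left where it is; origin at the centre of its underside
- jar: Jar with a metal cap, 60 mm across, 80 mm high; bystander, stands loose, to be left where it is; origin at the centre of its underside
- bowl: Unglazed bowl, 110 mm across, 50 mm high; bystander, stands loose, to be left where it is; origin at the centre of its underside
- block: Cork sanding block, 85 x 55 x 30 mm; bystander, stands loose, to be left where it is; origin at the centre of its underside
- spatula: Spatula with a wooden handle, lying flat at the robot's right; bystander, to be left where it is
- spool: Wooden spool, 52 mm across, 52 mm high; bystander, stands loose, to be left where it is; origin at the centre of its underside
Not all that is in view belongs to the job. What is shaped like the timer_box but turquoise is not meant. Leave any pink look-alike of the starter_box alone.

How it is judged (in metres and radians):
On the way, in this order (a step that is already met when the one before it is completed fails the run):
1. the ribbed end of the rocker is pushed down (past 0.36 of 0.44 rad) (value of joint rocker above 0.36 rad), for 0.1 s.
2. the longest key is pushed down (past 4.5 of 6 mm) (value of joint rocker above 0.36 rad and value of joint key_long above 0.0045 m), for 0.1 s.
3. the small round button is pressed down (past 4.5 of 6 mm) (all of step 2 and value of joint start_button above 0.0045 m), for 0.1 s.
At the end, for the whole second after the job is handed in: rocker on (past 0.36 rad) and the longest key down (past 4.5 mm), both staying so; the small button up again (under 1.5 mm), the other two keys and the stop button up (under 3 and 1.5 mm); the three boxes at rest, level within 0.05 rad (all of step 2 and value of joint each of start_button, stop_button below 0.0015 m and value of joint each of key_mid, key_short below 0.003 m and angle between each of power_box, timer_box, starter_box's own z axis and vertical below 0.05 rad and linear speed of each of power_box, timer_box, starter_box below 0.02 m/s); the robot touches nothing.
It fails at once if the longest key is pressed (over 3 mm) before the rocker is on (value of joint key_long above 0.003 m and not (value of joint rocker above 0.35 rad)).
It fails at once if the small button is pressed (over 3 mm) before the rocker is on and the longest key down (value of joint start_button above 0.003 m and not (value of joint rocker above 0.35 rad and value of joint key_long above 0.0042 m)).
It fails at once if the stop button or one of the other two keys is pressed (over 3 mm) (value of joint any of stop_button, key_mid, key_short above 0.003 m).
It fails at once if a control box is lifted (over 12 mm), tipped (over 0.2 rad) or shoved (over 40 mm) (height (world z) of any of power_box, timer_box, starter_box above 0.012 m or angle between any of power_box, timer_box, starter_box's own z axis and vertical above 0.2 rad or distance of any of power_box, timer_box, starter_box from where it was at the start of the episode above 0.04 m).
It fails at once if a bystander is moved by more than 30 mm (distance of any of cup, jar, bowl, block, spatula, spool from where it was at the start of the episode above 0.03 m).
It also fails if it takes over 51 s, if anything falls off the work surface, if the arm or the gripper's body presses on something with over 40 N, if the wrist force passes 120 N, or if a joint passes its speed limit or range.

ROBOT

A 6-joint arm with a two-finger parallel gripper is mounted at the origin on the work surface. World frame = base frame: x ahead of the robot, y to its left, z up, the work surface at z = 0. Lengths are in m, angles in degrees, forces in N, time in s.
With the tool pointing down it reaches from about 0.4 to 0.825 m from the base axis. Payload 7 kg.
Tool frame: the origin (TCP) lies between the finger pads; the fingertips stand 19 mm ahead of it and the grasp point (between the pads) is the TCP; z points along the fingers, y is the line along which they close (so a half turn about z gives the same grasp; the last joint's range is limited). The gripper opens to 88 mm and grips with 3 to 60 N. Pads are 19 mm wide; open, the fingers measure 130 mm over their backs; the gripper's body (78 mm by 193 mm) begins 47 mm behind the grasp point.
Start: joints at [-54.826, 20.546, 0.682, 0, -70.136, -16.507], TCP at [0.216, -0.639, 0.246] pointing down, gripper open.
Joint ranges: [-176.03, 176.03], [-82.01, 121.73], [-58.28, 71.71], [-173.87, 95.51], [-174.79, -0.11], [-173.66, 173.66]. Speed limits (degrees/s): [136.94, 136.94, 172.46, 180, 180, 180].

INTERFACE

Orientations are given as [roll, pitch, yaw] about the fixed x, y, z axes, in that order (R = Rz(yaw) Ry(pitch) Rx(roll)).
In Python, from plant import get_obs, snapshot, close_job, spot_in, spot_point gives the robot as it stands.
- The arm moves only by the tool play_rows, never from a script. Its argument "plan" is a list of rows, each a list of 6 numbers: the shift along the tool's x, y, z in cm, then the turn, a rotation vector about the tool's x, y, z in degrees. A call has 1 to 20 rows; each row shifts and turns the commanded pose from where the row before left it, along the tool's axes as they then stand; what a row does not reach is not made up. A row lasts 1/12 s, in which the tool goes at most 41.7 mm and 7.16 degrees, less where a joint would pass 70% of its speed; a pose out of reach is approached as far as the arm can. A call is refused whole if a number of a shift passes 4.17 or a number of a turn 7.16, either way. A call with a gripper value outside its range is refused whole. "grip" is the finger opening in cm, from 0 to 8.76, set as the call begins (left out, the last holds). The fingers move at their own pace and stop on an object; the grip force is fixed at half the most. Time passes only in rows, so rows that do not move let the fingers close. It gives the time, the measured TCP pose, the force, the opening and the grip force at its end, in the units of the state.
- get_obs(): the state, without advancing time (a new reading comes with each control period).
- snapshot(name): name is "side" or "top" or "wrist"; returns a dict with "frame" (480x640x3 uint8, red, green, blue), "fx", "fy", "cx", "cy" (pixels), "k1" (the pictures are not rectified: a ray, as slopes to the right and down, at radius r is drawn at 1 + k1 r^2 times it, then the intrinsics apply), "position" and "attitude" of the camera in the world. Camera axes: x right, y down, z forward; pixel columns grow to the right and rows downward; lengths in m; the calibration is good to about 2 mm. A picture is of the moment at which its call begins. There is no depth.
- close_job(): hands the job in; it is judged then, once.
Trained networks look in the newest picture that a camera, given by its name, has taken for a name from the list of things; names that differ only in an ending like _2 or _b are one class to them, and where a whole thing is asked for, a point or a joint stands for the part that bears it (a point fixed in the world has none). Each returns a list of dicts, best first, with "score" (0 to 1); they miss things now and then, are a little off and sometimes report something else, mostly with a low value. They report only what shows in the picture. A call takes as long as a camera call. They do not tell look-alikes from the thing itself.
- spot_in(camera, thing): "position" ([x, y, z] in m, in world coordinates, good to about 4 mm: the middle of the surface that is visible of it).
- spot_point(camera, thing): "position" ([x, y, z] in m, in world coordinates, good to about 4 mm: a listed point, or the origin of a listed thing).
The state is a dict: "clock": time; "joint_pos": joint angles; "qvel": joint speeds; "tau": joint torques, N m; "tool_pos": TCP position; "orientation": TCP orientation; "force": force on the tool from outside, world axes, zero at the start; "moment": the same for the moment, N m; "opening": finger opening in m; "gripper_force": force on a finger pad.
Only numpy, scipy, OpenCV 4.12 (cv2) and the standard library are available. Lean on these libraries where they do the work, as an engineer would, in place of code of your own. Each camera call takes 0.05 s, during which the arm holds its last target. There are 200 camera calls.

## Working session

There is one attempt and no reset: what is moved stays moved. The work goes in short steps, Python scripts to look and compute and a tool call to move; the robot and the scene stay as the last step left them, time stands still between calls to the robot, and variables do not carry over. Pictures are saved under pics/ and viewed, at most 10 in all, crops included, and the job is handed in when it is done.

Besides the shell and the picture viewer there is one more tool, called after "Call:" as name(argument=value, ...) on one line, values as JSON. play_rows: Moves the arm, as the interface text tells. Its arguments: {"type":"object","properties":{"plan":{"type":"array","items":{"type":"array","items":{"type":"number"}}},"grip":{"type":"number"}},"required":["plan"]}

```bash
mkdir -p pics; python3 - <<'E'
from plant import *
import cv2
o=get_obs();print(o['clock'],o['tool_pos'],o['orientation'])
for c in('top','side'):
    s=snapshot(c);cv2.imwrite(f'pics/{c}0.png',s['frame'][:,:,::-1]);print(c,s['position'],s['attitude'],s['fx'],s['k1'])
    for n in('rocker_end','power_box','key_long_top','timer_box','start_top','starter_box','cup','jar','bowl','spool','block'):
        print(n,[([round(float(v),3) for v in d['position']],round(d['score'],2)) for d in spot_point(c,n)])
E
```

```text
0.0 [ 0.21587312 -0.63906593  0.24463181] [ 1.79905316e+02 -8.73324099e-03 -1.61339598e+02]
top [ 0.31539465 -0.08229293  1.74905128] [-175.25158934    0.71980608  -88.76277382] 596.68897848973 0.02235849042954317
rocker_end [([0.514, 0.344, 0.079], 0.88)]
power_box [([0.522, 0.315, -0.0], 0.63)]
key_long_top [([0.531, -0.26, 0.06], 0.71)]
timer_box [([0.18, -0.346, -0.001], 0.72), ([0.51, -0.304, -0.0], 0.61)]
start_top [([0.197, 0.339, 0.067], 0.54), ([0.716, 0.235, -0.0], 0.53), ([0.618, 0.003, 0.002], 0.5), ([0.609, 0.047, 0.069], 0.48)]
starter_box [([0.618, 0.007, 0.001], 0.6), ([0.238, 0.329, 0.001], 0.55)]
cup [([0.406, 0.119, 0.003], 0.75), ([0.726, -0.011, -0.001], 0.51)]
jar [([0.398, -0.138, -0.002], 0.58)]
bowl [([0.715, 0.237, -0.005], 0.77), ([0.523, 0.315, -0.002], 0.23)]
spool [([0.726, -0.014, 0.002], 0.55)]
block [([0.73, -0.203, 0.001], 0.76)]
side [0.16753245 0.74514331 0.7295834 ] [-126.02222145   -0.33747384 -159.92206957] 461.57774827712143 -0.07369029154824368
rocker_end [([0.512, 0.343, 0.077], 0.98)]
power_box [([0.517, 0.317, -0.001], 0.84), ([0.713, 0.235, 0.003], 0.54)]
key_long_top [([0.526, -0.258, 0.06], 0.48)]
timer_box [([0.511, -0.305, 0.003], 0.95), ([0.177, -0.344, 0.004], 0.85)]
start_top [([0.196, 0.342, 0.075], 0.52), ([0.606, 0.051, 0.068], 0.46)]
starter_box [([0.615, 0.007, 0.001], 0.85), ([0.236, 0.33, -0.001], 0.59)]
cup [([0.409, 0.119, -0.001], 0.69)]
jar [([0.399, -0.136, 0.0], 0.83)]
bowl [([0.711, 0.236, 0.003], 0.59)]
spool [([0.725, -0.014, 0.001], 0.87)]
block [([0.732, -0.206, -0.002], 0.96)]
```

View pics/top0.png

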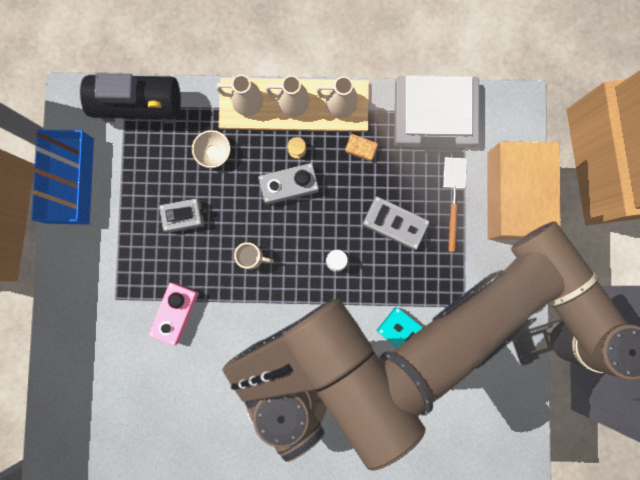

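View pics/side0.png

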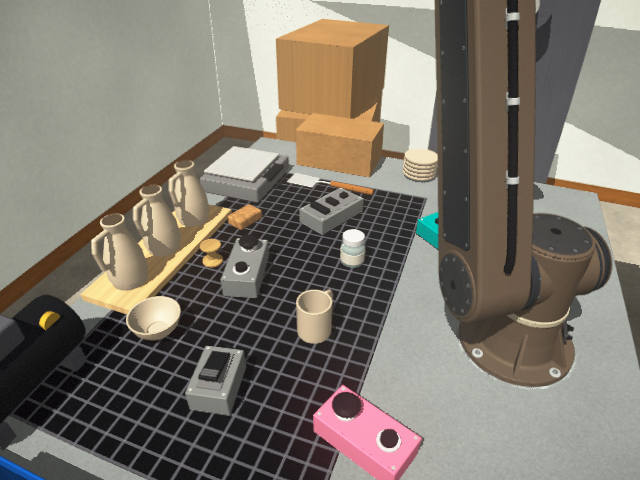

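Top view shows these candidates. Power box: (181,215). Grey timer: (396,222), with its long key near (383,213); the turquoise one at (400,327) is a look-alike. Grey starter: (289,183), with the small button near (273,186) and the mushroom near (302,178); the pink one at (174,315) is a look-alike. I choose the grey ones and check them in a close crop.

```bash
cat > h.py <<'E'
import numpy as np
from scipy.spatial.transform import Rotation as R
def project(s,p):
    Rm=R.from_euler('xyz',s['attitude'],degrees=True).as_matrix()
    c=(np.asarray(p)-s['position'])@Rm; u=c[:2]/c[2]; u=u*(1+s['k1']*(u@u))
    return np.array([s['fx']*u[0]+s['cx'],s['fy']*u[1]+s['cy']])
def ray(s,px,z):
    from scipy.optimize import fsolve
    return fsolve(lambda q:project(s,[q[0],q[1],z])-px,[0.5,0.0])
def togo(o,p):
    Rt=R.from_euler('xyz',o['orientation'],degrees=True).as_matrix()
    return 100*(np.asarray(p)-o['tool_pos'])@Rt
E
python3 - <<'E'
from plant import *
from h import *
import cv2
t=snapshot('top');s=snapshot('side')
P={'r':(.513,.3435,.078),'k':(.5285,-.259,.062),'s':(.6075,.049,.069)}
out=[]
for c,w in((t,36),(s,44)):
    row=[]
    for p in P.values():
        u=project(c,p);a=np.round(u).astype(int);print(u)
        row.append(cv2.resize(c['frame'][a[1]-w:a[1]+w,a[0]-w:a[0]+w,::-1],(264,264),interpolation=cv2.INTER_CUBIC))
        cv2.drawMarker(row[-1],(132,132),(0,0,255),0,14,1)
    out.append(np.hstack(row))
cv2.imwrite('pics/crop.png',np.vstack(out))
E
```

```text
[167.47393441 214.86112087]
[380.47280484 214.37740712]
[272.77591659 184.38543934]
[207.86458859 375.11286179]
[319.45542066 206.30937134]
[239.85357244 265.12272001]
```

View pics/crop.png

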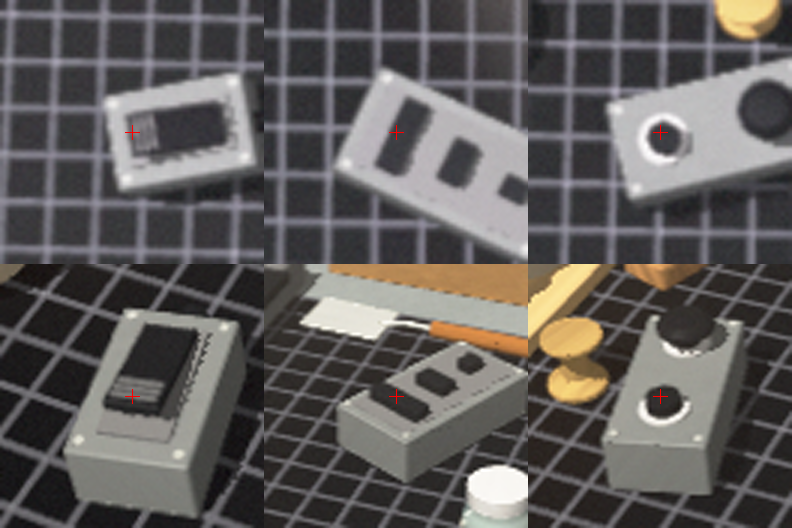

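Crop shows the ribbed rocker end at about (146,131), the long key at (139,136) and the small button at (135,139) in their top-row tiles. The boxes chosen are right. Next I refine the positions from pixels.

```bash
python3 - <<'E'
from plant import *
from h import *
t=snapshot('top');s=snapshot('side')
P={'r':(.513,.3435,.078),'k':(.5285,-.259,.062),'s':(.6075,.049,.069)}
def f(c,w,n,px,z):
    a=np.round(project(c,P[n])); return ray(c,a-w+(np.array(px)+.5)*2*w/264-.5,z).round(4)
T=lambda *a:f(t,36,*a); S=lambda *a:f(s,44,*a)
print('ribs',T('r',(146,131),.078),S('r',(137,126),.078))
print('rock mid',T('r',(181,128),.068))
c=[T('r',q,.055) for q in((109,103),(235,80),(252,161),(122,188))];print('pbox',np.mean(c,0),c)
print('key',T('k',(139,136),.062),S('k',(136,137),.062))
print('keyends',T('k',(153,100),.062),T('k',(124,172),.062),'mid',T('k',(195,162),.062))
print('btn',T('s',(135,139),.069),S('s',(133,128),.069),'mush',T('s',(238,108),.083))
o=get_obs()
w=snapshot('wrist');print(w['position'])
E
```

```text
ribs [0.5146 0.3351] [0.5133 0.3381]
rock mid [0.5187 0.3106]
pbox [0.51635  0.314625] [array([0.5388, 0.3707]), array([0.5589, 0.2728]), array([0.4955, 0.2572]), array([0.4722, 0.3578])]
key [ 0.5276 -0.2621] [ 0.5253 -0.2546]
keyends [ 0.5559 -0.2726] [ 0.4993 -0.2508] mid [ 0.5082 -0.3055]
btn [0.6042 0.047 ] [0.6102 0.0432] mush [ 0.6275 -0.0329]
[ 0.14960941 -0.66123231  0.38492939]
```

Call:
play_rows(grip=0, plan=[[-3.2,2,0.35,0,0,0],[-3.2,2,0.35,0,0,0],[-3.2,2,0.35,0,0,0],[-3.2,2,0.35,0,0,0],[-3.2,2,0.35,0,0,0],[-3.2,2,0.35,0,0,0],[-3.2,2,0.35,0,0,0],[-3.2,2,0.35,0,0,0],[-3.2,2,0.35,0,0,0],[-3.2,2,0.35,0,0,0],[-3.2,2,0.35,0,0,0],[-3.2,2,0.35,0,0,0],[-3.2,2,0.35,0,0,0],[0,0,0,0,0,-7.15],[0,0,0,0,0,-7.15],[0,0,0,0,0,-7.15],[0,0,0,0,0,-7.15],[0,0,0,0,0,-7.15],[0,0,0,0,0,-7.15],[0,0,0,0,0,-7.15]])

```text
clock: 3.12
tool_pos: [0.527, -0.26, 0.2002]
orientation: [-180.0, 0.0, -110.9]
force: [0.2, -0.2, 0.3]
opening: 0.0003
gripper_force: 0.0
```

```bash
python3 - <<'E'
from plant import *
from h import *
import cv2
w=snapshot('wrist');im=w['frame'][:,:,::-1].copy();cv2.imwrite('pics/w1raw.png',im)
np.savez('w1.npz',**{k:w[k] for k in('fx','fy','cx','cy','k1','position','attitude')})
for n in('key_long_top','timer_box'):
    print(n,[(np.round(d['position'],4),round(d['score'],2)) for d in spot_point('wrist',n)][:3])
u=project(w,(.527,-.259,.062));print(u);cv2.drawMarker(im,tuple(int(v) for v in u),(0,0,255),0,20,1)
cv2.imwrite('pics/w1.png',im)
E
```

```text
key_long_top []
timer_box [(array([ 5.122e-01, -3.045e-01,  3.000e-04]), 0.68)]
[323.97125951 233.6121618 ]
```

View pics/w1.png

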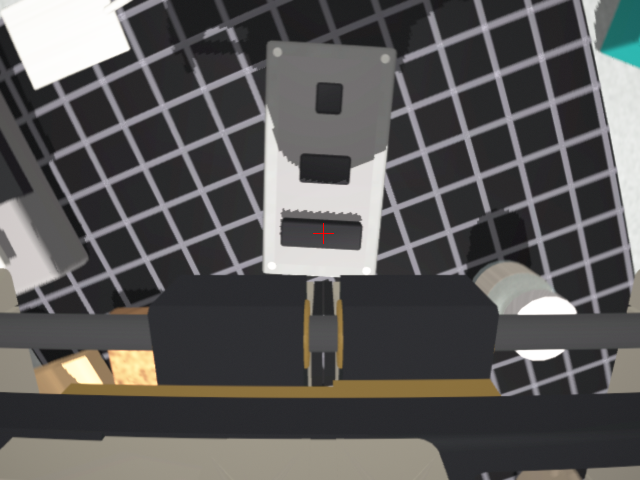

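The wrist view has the long key at (321,233), within 2 mm of the estimate marked at (324,234). The mid key is at (325,169) and the short key at (329,98). On to the rocker.

Call:
play_rows(plan=[[-3.7,1.51,0,0,0,0],[-3.7,1.51,0,0,0,0],[-3.7,1.51,0,0,0,0],[-3.7,1.51,0,0,0,0],[-3.7,1.51,0,0,0,0],[-3.7,1.51,0,0,0,0],[-3.7,1.51,0,0,0,0],[-3.7,1.51,0,0,0,0],[-3.7,1.51,0,0,0,0],[-3.7,1.51,0,0,0,0],[-3.7,1.51,0,0,0,0],[-3.7,1.51,0,0,0,0],[-3.7,1.51,0,0,0,0],[-3.7,1.51,0,0,0,0],[-3.7,1.51,0,0,0,0],[0,0,0,0,0,-6.5],[0,0,0,0,0,-6.5],[0,0,0,0,0,-6.5],[0,0,0,0,0,-6.5],[0,0,0,0,0,-6.5]])

```text
clock: 4.93
tool_pos: [0.5172, 0.3395, 0.1999]
orientation: [180.0, -0.0, -78.7]
force: [0.2, -0.1, -0.6]
opening: 0.0008
gripper_force: 0.0
```

```bash
python3 - <<'E'
from plant import *
from h import *
import cv2
w=snapshot('wrist');im=w['frame'][:,:,::-1].copy()
for n in('rocker_end','power_box'):
    print(n,[(np.round(d['position'],4),round(d['score'],2)) for d in spot_point('wrist',n)][:3])
o=get_obs();p=(.5135,.339,.078);print(o['tool_pos'],o['orientation'],togo(o,p))
u=project(w,p);print(u);cv2.drawMarker(im,tuple(int(v) for v in u),(0,0,255),0,20,1)
cv2.imwrite('pics/w2.png',im)
k=dict(np.load('w1.npz'));print('key',ray(k,(321,233),.062))
E
```

```text
rocker_end [(array([0.5157, 0.3413, 0.0815]), 0.6)]
power_box [(array([0.5172, 0.3179, 0.0024]), 0.8)]
[0.5173202  0.33937622 0.20003637] [ 1.79998076e+02 -1.48038222e-03 -7.91352793e+01] [-0.03537471  0.38185347 12.20364897]
[329.6652481  239.05792664]
key [ 0.52886821 -0.26020756]
```

View pics/w2.png

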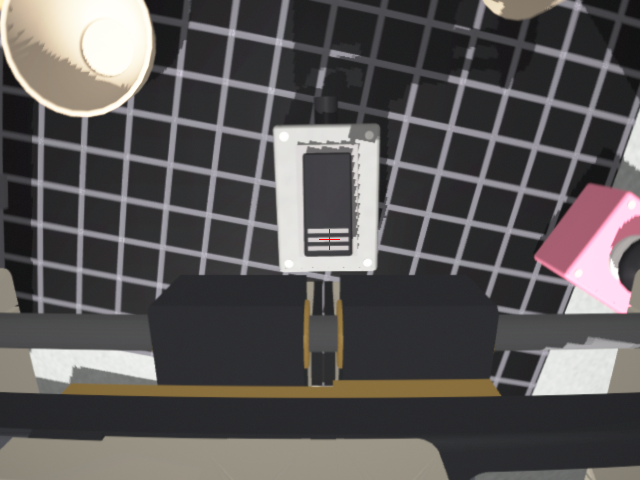

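The ribs are centred at about (328,240), right on the mark. The tool needs +0.35 cm in y, then the press.

Call:
play_rows(plan=[[0,0.35,2.5,0,0,0],[0,0,3,0,0,0],[0,0,3,0,0,0],[0,0,1.5,0,0,0],[0,0,0.2,0,0,0],[0,0,0.2,0,0,0],[0,0,0.2,0,0,0],[0,0,0.2,0,0,0],[0,0,0.2,0,0,0],[0,0,0.2,0,0,0],[0,0,0.2,0,0,0],[0,0,0,0,0,0],[0,0,0,0,0,0]])

```text
clock: 6.17
tool_pos: [0.5146, 0.3399, 0.0876]
orientation: [-179.8, 0.1, -78.8]
force: [-1.8, 2.5, 5.3]
opening: 0.0002
gripper_force: 3.1
```

Call:
play_rows(plan=[[0,0,0.15,0,0,0],[0,0,0.15,0,0,0],[0,0,0.15,0,0,0],[0,0,0,0,0,0],[0,0,0,0,0,0]])

```text
clock: 6.58
tool_pos: [0.5149, 0.3401, 0.0866]
orientation: [-179.7, 0.1, -78.7]
force: [-11.1, -1.9, 32.7]
opening: 0.0006
gripper_force: 15.7
```

Call:
play_rows(plan=[[0,0,-0.5,0,0,0],[0,0,-2,0,0,0],[0,0,-4,0,0,0],[0,0,-4,0,0,0],[0,0,-1,0,0,0],[0,0,0,0,0,0]])

```text
clock: 7.08
tool_pos: [0.5156, 0.3401, 0.2017]
orientation: [-179.6, 0.3, -78.8]
force: [0.6, 0.3, -0.1]
opening: 0.0006
gripper_force: 0.0
```

```bash
python3 - <<'E'
from plant import *
from h import *
import cv2
s=snapshot('side');w=snapshot('wrist')
for c in('side','wrist'):
  for n in('rocker_end','power_box'): print(c,n,[(np.round(d['position'],4),round(d['score'],2)) for d in spot_point(c,n)][:2])
o=get_obs();print(o['tool_pos'],o['orientation'],togo(o,(.528,-.2595,.2)))
f=s['frame'][330:430,150:280,::-1];g=w['frame'][110:290,220:430,::-1]
cv2.imwrite('pics/r.png',np.hstack([cv2.resize(f,(390,300),interpolation=2),cv2.resize(g,(350,300),interpolation=2)]))
E
```

```text
side rocker_end [(array([ 0.5674, -0.4772,  0.0027]), 0.2)]
side power_box [(array([ 0.5217,  0.3214, -0.0007]), 0.66)]
wrist rocker_end [(array([0.5153, 0.3432, 0.0691]), 0.77)]
wrist power_box [(array([ 0.5188,  0.3193, -0.0008]), 0.81), (array([0.5144, 0.342 , 0.0664]), 0.74)]
[0.51345926 0.33815024 0.19527296] [ 1.79897568e+02 -7.53124495e-02 -7.88020566e+01] [58.91017517 10.18061463 -0.3770694 ]
```

View pics/r.png

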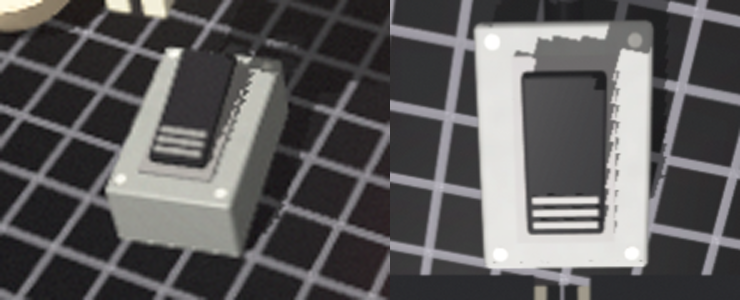

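The ribbed end now lies low: white ribs at (180,142) in the left tile, network height 69 mm against 79 before. The rocker is on. Now back over the long key.

Call:
play_rows(plan=[[3.93,0.68,0,0,0,0],[3.93,0.68,0,0,0,0],[3.93,0.68,0,0,0,0],[3.93,0.68,0,0,0,0],[3.93,0.68,0,0,0,0],[3.93,0.68,0,0,0,0],[3.93,0.68,0,0,0,0],[3.93,0.68,0,0,0,0],[3.93,0.68,0,0,0,0],[3.93,0.68,0,0,0,0],[3.93,0.68,0,0,0,0],[3.93,0.68,0,0,0,0],[3.93,0.68,0,0,0,0],[3.93,0.68,0,0,0,0],[3.93,0.68,0,0,0,0],[0,0,0,0,0,6.4],[0,0,0,0,0,6.4],[0,0,0,0,0,6.4],[0,0,0,0,0,6.4],[0,0,0,0,0,6.4]])

```text
clock: 9.05
tool_pos: [0.528, -0.2596, 0.1953]
orientation: [179.9, -0.0, -111.1]
force: [0.4, 0.7, -0.7]
opening: 0.0007
gripper_force: 0.0
```

Call:
play_rows(plan=[[0,0,0,0,0,0]])

```text
clock: 9.13
tool_pos: [0.528, -0.2595, 0.1955]
orientation: [179.9, -0.0, -111.1]
force: [0.2, 0.3, 0.2]
opening: 0.0005
gripper_force: 0.0
```

```bash
python3 - <<'E'
from plant import *
from h import *
o=get_obs();print(o['clock'],o['tool_pos'],o['orientation'],togo(o,(.528,-.2595,.062)))
E
```

```text
9.1333 [ 0.52804452 -0.259483    0.19545358] [ 1.79887805e+02 -2.42150334e-02 -1.11097821e+02] [-2.45134209e-03 -2.25908422e-02  1.33453398e+01]
```

Call:
play_rows(plan=[[0,0,3.5,0,0,0],[0,0,4,0,0,0],[0,0,3,0,0,0],[0,0,0.75,0,0,0],[0,0,0.2,0,0,0],[0,0,0.2,0,0,0],[0,0,0.2,0,0,0],[0,0,0.2,0,0,0],[0,0,0.2,0,0,0],[0,0,0,0,0,0],[0,0,0,0,0,0]])

```text
clock: 10.05
tool_pos: [0.5298, -0.2597, 0.0753]
orientation: [-179.8, 0.0, -110.8]
force: [2.1, -0.6, 4.6]
opening: 0.0006
gripper_force: 2.3
```

Call:
play_rows(plan=[[0,0,0.15,0,0,0],[0,0,0.15,0,0,0],[0,0,0,0,0,0],[0,0,0,0,0,0]])

```text
clock: 10.38
tool_pos: [0.5299, -0.2597, 0.075]
orientation: [-179.8, -0.0, -110.7]
force: [-5.9, 5.1, 28.2]
opening: 0.0005
gripper_force: 14.3
```

At the hard stop: the tip is at 56 mm, so the key is fully down. Lift and go to the starter.

Call:
play_rows(plan=[[0,0,-1,0,0,0],[0,0,-4,0,0,0],[0,0,-4,0,0,0],[0,0,-4,0,0,0],[-3.93,0.45,0,0,0,0],[-3.93,0.45,0,0,0,0],[-3.93,0.45,0,0,0,0],[-3.93,0.45,0,0,0,0],[-3.93,0.45,0,0,0,0],[-3.93,0.45,0,0,0,0],[-3.93,0.45,0,0,0,0],[-3.93,0.45,0,0,0,0],[0,0,0,0,0,-6],[0,0,0,0,0,-6],[0,0,0,0,0,-6],[0,0,0,0,0,-6],[0,0,0,0,0,-6],[0,0,0,0,0,-6],[0,0,0,0,0,0]])

```text
clock: 11.97
tool_pos: [0.6059, 0.0473, 0.2009]
orientation: [179.9, 0.0, -74.5]
force: [0.8, -0.3, -0.6]
opening: 0.0004
gripper_force: 0.0
```

```bash
python3 - <<'E'
from plant import *
from h import *
import cv2
s=snapshot('side');t=snapshot('top');w=snapshot('wrist');im=w['frame'][:,:,::-1].copy()
for c,n in(('wrist','start_top'),('wrist','starter_box'),('side','key_long_top'),('top','key_long_top')): print(c,n,[(np.round(d['position'],4),round(d['score'],2)) for d in spot_point(c,n)][:3])
o=get_obs();p=(.607,.047,.069);print(o['tool_pos'],o['orientation'],togo(o,p))
u=project(w,p);print(u);cv2.drawMarker(im,tuple(int(v) for v in u),(0,0,255),0,20,1)
f=cv2.resize(s['frame'][180:240,290:370,::-1],(240,180),interpolation=2)
cv2.imwrite('pics/w3.png',np.hstack([im[:300,100:540],cv2.copyMakeBorder(f,0,120,0,0,0)]))
np.savez('w3.npz',**{k:w[k] for k in('fx','fy','cx','cy','k1','position','attitude')})
E
```

```text
wrist start_top [(array([0.6088, 0.0482, 0.0693]), 0.56)]
wrist starter_box [(array([ 0.6191,  0.0046, -0.0022]), 0.61)]
side key_long_top [(array([ 0.5259, -0.2585,  0.0519]), 0.64), (array([ 0.1522, -0.3835,  0.0645]), 0.55)]
top key_long_top [(array([ 0.1526, -0.3838,  0.0626]), 0.72), (array([ 0.5298, -0.2622,  0.0528]), 0.61)]
[0.60633028 0.04726345 0.20105206] [ 1.79995534e+02  3.07543930e-03 -7.48696043e+01] [ 0.0436212  -0.05880276 13.20519956]
[322.95528186 234.60635812]
```

View pics/w3.png

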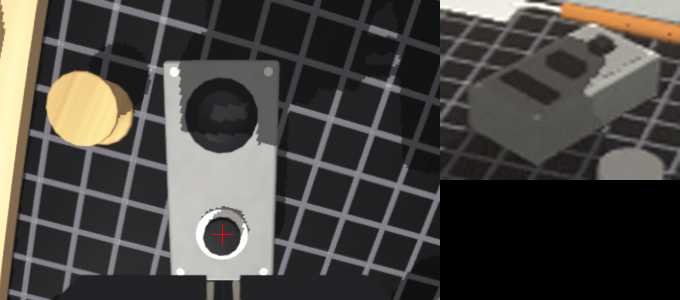

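The button is centred at (221,237), on the mark; the mushroom at (221,115) is clear. The timer's long key lies visibly lower. Now press the button.

Call:
play_rows(plan=[[0,0,3.5,0,0,0],[0,0,4,0,0,0],[0,0,3,0,0,0],[0,0,0.6,0,0,0],[0,0,0.2,0,0,0],[0,0,0.2,0,0,0],[0,0,0.2,0,0,0],[0,0,0.2,0,0,0],[0,0,0.2,0,0,0],[0,0,0.1,0,0,0],[0,0,0,0,0,0],[0,0,0,0,0,0],[0,0,0,0,0,0]])

```text
clock: 13.4
tool_pos: [0.6076, 0.0475, 0.0821]
orientation: [-179.8, -0.0, -74.7]
force: [-5.1, 0.1, 17.2]
opening: 0.0004
gripper_force: 8.2
```

Tip at 63.1 mm with 17 N: fully down. Lift off.

Call:
play_rows(plan=[[0,0,-1,0,0,0],[0,0,-4,0,0,0],[0,0,-4,0,0,0],[0,0,-3,0,0,0],[0,0,0,0,0,0],[0,0,0,0,0,0],[0,0,0,0,0,0],[0,0,0,0,0,0]])

```text
clock: 14.07
tool_pos: [0.6058, 0.0472, 0.1982]
orientation: [179.9, 0.0, -74.8]
force: [-0.3, -0.3, 0.3]
opening: 0.0
gripper_force: 0.0
```

```bash
python3 - <<'E'
from plant import *
from h import *
import cv2
s=snapshot('side');w=snapshot('wrist')
for c,n in(('wrist','start_top'),('side','key_long_top'),('side','rocker_end'),('side','power_box'),('side','timer_box'),('wrist','starter_box')): print(c,n,[(np.round(d['position'],4),round(d['score'],2)) for d in spot_point(c,n)][:2])
cv2.imwrite('pics/end.png',s['frame'][:,:,::-1])
E
```

```text
wrist start_top [(array([0.608 , 0.0469, 0.0691]), 0.57)]
side key_long_top [(array([ 0.1504, -0.3837,  0.0616]), 0.66), (array([ 0.529 , -0.2597,  0.0524]), 0.59)]
side rocker_end [(array([0.5148, 0.3414, 0.0638]), 0.72)]
side power_box [(array([0.5199, 0.3188, 0.0007]), 0.82)]
side timer_box [(array([ 0.5118, -0.3062,  0.0023]), 0.81), (array([ 0.18  , -0.3444,  0.0011]), 0.79)]
wrist starter_box [(array([ 0.6171,  0.0077, -0.0035]), 0.68)]
```

View pics/end.png

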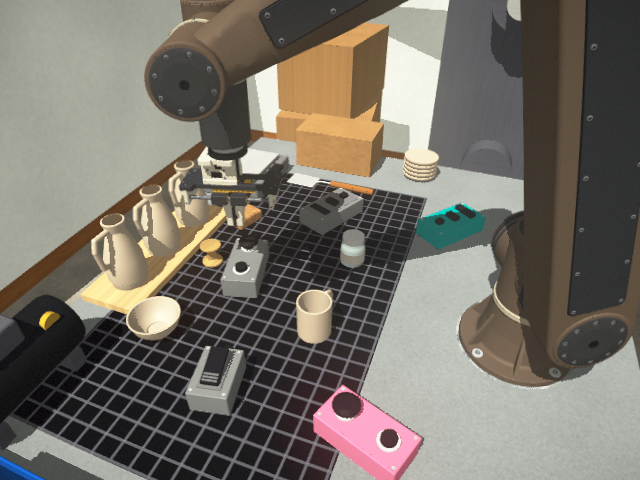

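The rocker is on at (215,370), the long key is down at (318,207), the button is up at (241,267), and the boxes and bystanders are in place. The arm is clear, so I hand the job in.

```bash
python3 -c "
from plant import *
print(close_job())"
```

```text
the job is handed in; nothing more can be done
None
```

I pressed the rocker, the longest key and the start button in that order, each to its stop. The last picture shows the rocker on, the key down, the start button back up, and the boxes and everything else where they stood. The job is handed in; no verdict came back.

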